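# Set the marking-out square on an instrument panel

## Robot

A 6-joint arm with a two-finger parallel gripper is mounted at the origin on the work surface. World frame = base frame: x ahead of the robot, y to its left, z up, the work surface at z = 0. Lengths are in m, angles in rad, forces in N, time in s.
With the tool pointing down it reaches from about 0.375 to 0.975 m from the base axis. Payload 3.8 kg.
Tool frame: the origin (TCP) lies at the very end of the fingers, on their centre line; the grasp point (between the pads) lies 19 mm behind it; z points along the fingers, y is the line along which they close (so a half turn about z gives the same grasp; the last joint's range is limited). The gripper opens to 85 mm and grips with 20 to 120 N. Pads are 22 mm wide; open, the fingers measure 114 mm over their backs; the gripper's body (76 mm by 85 mm) begins 54 mm behind the grasp point. The pads swing forward as they close: fully open they stand 13 mm farther back than shut.
Start: joints at [1.221, 0.264, 1.604, -0, 1.274, -0.037], TCP at [0.208, 0.642, 0.231] pointing down, gripper open.
Joint ranges: [-2.63, 2.63], [-0.94, 2.18], [0.31, 2.57], [-1.31, 4.45], [0, 2.66], [-2.55, 2.55]. Speed limits (rad/s): [2.57, 2.57, 3.14, 3.14, 3.14, 3.14].

## Interface

Orientations are given as a rotation vector (axis times angle).
In Python, from workcell import bot, vision gives the robot as it stands. The module is installed in compiled form; this text tells all that it offers.
- The arm moves only by the tool play_rows, never from a script. Its argument "moves" is a list that holds one entry, the list of rows, each a list of 7 numbers: the turn, a rotation vector about the tool's x, y, z as a fraction of full scale, then the shift along the tool's x, y, z as a fraction of full scale, then the finger opening in mm, from 0 to 85.4. In form: [[[ax, ay, az, x, y, z, jaw], ...]]. A call has 1 to 5 rows; each row shifts and turns the commanded pose from where the row before left it, along the tool's axes as they then stand; what a row does not reach is not made up. Full scale, the value 1, is 0.1 m for a shift and 0.5 rad for a turn. A row lasts 1/12 s, in which the tool goes at most 41.7 mm and 7.16 degrees, less where a joint would pass 70% of its speed; a pose out of reach is approached as far as the arm can. A call with a number of a shift or a turn outside -1 to 1 is refused whole. A call with a gripper value outside its range is refused whole. The fingers move at their own pace and stop on an object; "newtons" is the grip in N (left out, the last holds). Time passes only in rows, so rows that do not move let the fingers close. It gives the time, the measured TCP pose, the force, the opening and the grip force at its end, in the units of the state.
- bot.read_state(): the state, without advancing time (a new reading comes with each control period).
- vision.read_camera(name): name is "side" or "top"; returns a dict with "image" (400x640x3 uint8, red, green, blue), "depth" (400x640 float32, m along the optical axis (not along the pixel's ray), 0 where there is no reading), "K" (3x3 intrinsics, pixels), "R" (3x3) and "t" (3): a world point X has camera coordinates R X + t. Camera axes: x right, y down, z forward; pixel columns grow to the right and rows downward; lengths in m; the calibration is good to about 2 mm. A picture is of the moment at which its call begins.
- bot.finish_job(): hands the job in; it is judged then, once.
The state is a dict: "time": time; "q": joint angles; "joint_vel": joint speeds; "joint_torque": joint torques, N m; "tool_pos": TCP position; "tcp_rot": TCP orientation; "wrist_force": force on the tool from outside, world axes, zero at the start; "torque": the same for the moment, N m; "width": opening from 0.0 (shut) to 1.0 (fully open); "grip_force": force on a finger pad.
Only numpy, scipy, OpenCV 4.12 (cv2) and the standard library are available. Lean on these libraries where they do the work, as an engineer would, in place of code of your own. Each camera call takes 0.05 s, during which the arm holds its last target. There are 200 camera calls.

## Task

First clear the red screwdriver off the dark metal panel and put it in the green tool tray. Then take the blue T-square from its sloping wooden rest and set it on the bench, without dropping it, with its stock flush against the near edge of the panel (the edge facing the robot) and its steel blade lying across the panel, covering the white line. Leave the lamp, the transformer and the glass tube where they are.

Things in the scene. Friction and masses are not known exactly. Their poses are not given: they have to be found in the camera images.
- square: T-square, about 0.46 kg: blue stock 28 (x) x 120 (y) x 42 (z) mm; steel blade 30 wide, 2 thick, from the middle of the stock's +x face to x = 154 mm, its underside 11 mm above the stock's. Origin: centre of the stock's underside; x along the blade, z up when flat. It starts on the rest tilted 35 degrees, blade up the slope, away from the robot. Grip the stock across x, above the blade
- square_left (a point): point on the stock's +x face, 55 mm along +y from the middle and 4 mm above the underside
- square_right (a point): the same, 55 mm along -y
- square_tip (a point): middle of the free end of the blade, 154 mm along x from the square's origin
- rest: fixed wooden rest, 150 mm wide (y), about 100 mm deep (x) and 100 mm tall; its sloping board rises at 35 degrees towards its +x. A lip 10 mm high at the board's lower (-x) edge, about 40 mm above the bench, keeps the stock from sliding. Origin: centre of its foot
- panel: fixed flat dark metal instrument panel, 140 (x) x 180 (y) x 10 (z) mm, lying on the bench with a white line 4 mm wide across it, parallel to its x axis, at y = +30 mm. Origin: centre of its underside. Its near edge is the upright face at x = -70 mm, facing the robot
- line_end (a point): where the white line meets the panel's near edge, on the top face (10 mm above the bench); x and y axes as the panel's
- screwdriver: screwdriver lying on the panel: red squarish handle 90 (x) x 26 (y) x 24 (z) mm with a black band, and a yellow shaft along +x to x = 115 mm. Origin: centre of the handle's underside
- tool_tray: fixed green open tray, 120 (x) x 220 (y) x 40 (z) mm, walls and floor 5 mm. Origin: centre of its underside
- lamp_tray: fixed grey open tray of the same size, holding the glass tube. Origin: centre of its underside
- tube: glass discharge tube with black end caps, 22 mm across and 150 mm long (y), lying in the grey tray; leave it. Origin: its underside at mid-length
- lamp: white reflector lamp standing face down, 96 mm across and 107 mm tall; leave it. Origin: centre of its underside
- transformer: transformer, black core with yellow winding, 75 x 75 x 50 mm; leave it. Origin: centre of its underside

How it is judged:
On the way:
1. the screwdriver lies released in the green tool tray while the square has not yet been taken (x of screwdriver in the frame of tool_tray between -0.055 and 0.055 m and y of screwdriver in the frame of tool_tray between -0.105 and 0.105 m and z of screwdriver in the frame of tool_tray below 0.022 m and angle between screwdriver's own x axis and vertical above 1.2 rad and contact force between the fingers and screwdriver below 0.1 N and distance of square from where it was at the start of the episode below 0.02 m), for 0.2 s.
At the end, for the whole second after the job is handed in: Screwdriver at rest in the green tray. Square flat on the bench (4 mm, 0.05 rad), at rest, blade across the panel; both ends of its stock within 2.5 mm of the panel's near edge; blade covers the white line (blade middle within 12 mm of it at the stock, 13 mm at the tip) (x of screwdriver in the frame of tool_tray between -0.055 and 0.055 m and y of screwdriver in the frame of tool_tray between -0.105 and 0.105 m and z of screwdriver in the frame of tool_tray below 0.022 m and angle between screwdriver's own x axis and vertical above 1.2 rad and x of square_left in the frame of panel between -0.0725 and -0.067 m and x of square_right in the frame of panel between -0.0725 and -0.067 m and x of square_tip in the frame of panel above 0.06 m and y of square in the frame of line_end between -0.012 and 0.012 m and y of square_tip in the frame of line_end between -0.013 and 0.013 m and height (world z) of square below 0.004 m and angle between square's own z axis and vertical below 0.05 rad and linear speed of each of square, screwdriver below 0.01 m/s); the robot touches nothing.
It fails at once if the square is dropped (moves freely faster than 0.5 m/s, a fall of over 12 mm) (linear speed of square above 0.5 m/s and contact force between the fingers and square below 0.1 N).
It fails at once if the lamp is moved by more than 15 mm (distance of lamp from where it was at the start of the episode above 0.015 m).
It fails at once if the transformer is moved by more than 15 mm (distance of transformer from where it was at the start of the episode above 0.015 m).
It fails at once if the glass tube is moved by more than 20 mm (distance of tube from where it was at the start of the episode above 0.02 m).
It also fails if it takes over 51 s, if anything falls off the work surface, if the arm or the gripper's body presses on something with over 40 N, if the wrist force passes 120 N, or if a joint passes its speed limit or range.

## Working session

There is one attempt and no reset: what is moved stays moved. The work goes in short steps, Python scripts to look and compute and a tool call to move; the robot and the scene stay as the last step left them, time stands still between calls to the robot, and variables do not carry over. Pictures are saved under pics/ and viewed, at most 10 in all, crops included, and the job is handed in when it is done.

Besides the shell and the picture viewer there is one more tool, called after ">>>" as a command line: name --argument value ..., lists and objects as JSON in quotes. play_rows: Moves the arm, as the interface text tells. Its arguments: {"type":"object","properties":{"moves":{"type":"array","items":{"type":"array","items":{"type":"array","items":{"type":"number"}}}},"newtons":{"type":"number"}},"required":["moves"]}

```bash
mkdir -p pics; cat > h.py <<'E'
import numpy as np, cv2
from scipy.spatial.transform import Rotation as Ro
from workcell import bot, vision
def cloud(c):
    d=c["depth"].astype(float);K=c["K"];v,u=np.mgrid[:d.shape[0],:d.shape[1]]
    P=np.stack([(u-K[0,2])/K[0,0]*d,(v-K[1,2])/K[1,1]*d,d],-1)
    W=(P-c["t"])@c["R"]; W[d==0]=np.nan
    return W
def save(c,n,crop=None,s=1):
    im=c["image"][...,::-1]
    if crop: im=im[crop[1]:crop[3],crop[0]:crop[2]]
    cv2.imwrite(f"pics/{n}.png",cv2.resize(im,None,fx=s,fy=s))
E
python3 - <<'E'
from h import *
for n in("top","side"):
    c=vision.read_camera(n);np.savez(f"{n}0.npz",**c);save(c,n+"0");print(n,c["K"][0],(-c["R"].T@c["t"]).round(3),c["R"][2].round(2))
s=bot.read_state();print({k:np.round(v,3) for k,v in s.items()})
E
```

```text
top [424.40912299   0.         315.96044002] [0.503 0.008 1.395] [ 0.06  0.01 -1.  ]
side [489.75865265   0.         324.606574  ] [0.535 1.129 0.899] [ 0.06 -0.82 -0.57]
{'time': np.float64(0.1), 'q': array([ 1.221,  0.265,  1.605,  0.   ,  1.274, -0.037]), 'joint_vel': array([ 0.   ,  0.001, -0.003, -0.   ,  0.   ,  0.   ]), 'joint_torque': array([-1.0000e-03, -5.1670e+01, -3.6859e+01, -0.0000e+00,  6.0000e-03,
       -0.0000e+00]), 'tool_pos': array([0.207, 0.642, 0.23 ]), 'tcp_rot': array([-4.890e-01, -3.103e+00,  3.000e-03]), 'wrist_force': array([0.095, 0.061, 0.019]), 'torque': array([-0.052, -0.082,  0.03 ]), 'grip_force': np.float64(0.0), 'width': np.float64(1.0)}
```

View pics/top0.png

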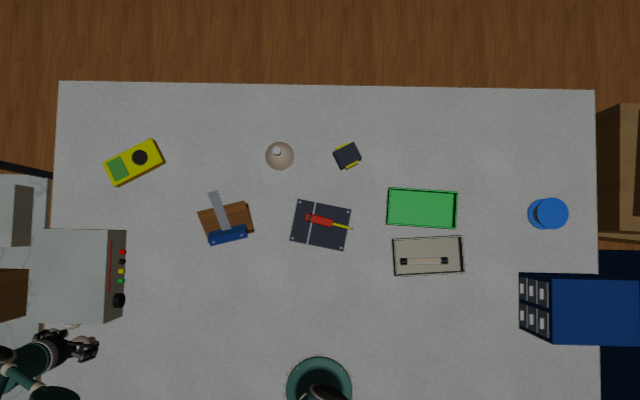

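View pics/side0.png

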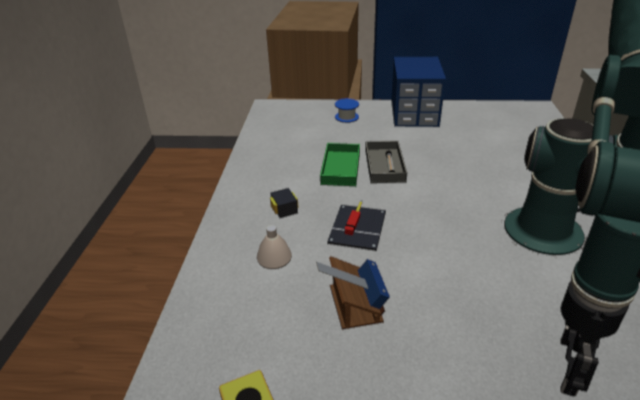

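The top view shows the T-square on its rest around (228,222), panel around (321,225), with the screwdriver at (325,221), green tray at (422,208), grey tray at (428,256), lamp at (279,155) and transformer at (347,155). The side view shows the same arrangement. Next I'll measure from both views.

```bash
cat > m.py <<'E'
from h import *
def segs(n,c):
    W=cloud(c);im=c["image"];hsv=cv2.cvtColor(im,cv2.COLOR_RGB2HSV).astype(int);h,s,v=hsv[...,0],hsv[...,1],hsv[...,2]
    X,Y,Z=W[...,0],W[...,1],W[...,2]
    M={"red":(s>170)&((h<6)|(h>174))&(abs(X-.55)<.15)&(abs(Y)<.15),
    "yel":(s>150)&(h>22)&(h<34)&(abs(X-.53)<.1)&(abs(Y+.05)<.1),
    "green":(s>130)&(h>50)&(h<75)&(abs(X-.6)<.2)&(Y<-.15)&(Y>-.6),
    "panel":(v<80)&(s<130)&(abs(X-.56)<.12)&(abs(Y+.01)<.13)&(Z<.02),
    "blue":(s>150)&(h>100)&(h<125)&(abs(X-.55)<.15)&(abs(Y-.28)<.15),
    "wood":(s>100)&(h<20)&(abs(X-.55)<.15)&(abs(Y-.28)<.15),
    "steel":(s<90)&(abs(X-.58)<.15)&(abs(Y-.3)<.15)&(Z>.03),
    "line":(v>115)&(s<60)&(abs(X-.56)<.055)&(abs(Y-.03)<.04)&(Z<.025)&(Z>.003)}
    return W,M
if __name__=="__main__":
  for n in("top","side"):
    c=dict(np.load(n+"0.npz"));W,M=segs(n,c)
    for k,m in M.items():
        P=W[m];P=P[~np.isnan(P[:,0])]
        if len(P)<4: print(n,k,len(P));continue
        r=cv2.minAreaRect((P[:,:2]*1000).astype(np.float32))
        ev,V=np.linalg.eigh(np.cov(P.T))
        print(n,k,len(P),"mean",P.mean(0).round(4),"z%",np.percentile(P[:,2],[5,50,95]).round(4),"rect",np.round(r[0],1),np.round(r[1],1),round(r[2],1),"ax",V[:,2].round(3),"nrm",V[:,0].round(3))
E
python3 m.py
```

```text
top red 200 mean [0.5413 0.0093 0.0325] z% [0.0274 0.0332 0.0377] rect [542.3  12.5] [88.4 26.6] 77.2 ax [-0.225 -0.974 -0.033] nrm [ 0.234 -0.087  0.968]
top yel 48 mean [ 0.5253 -0.059   0.0245] z% [0.0141 0.025  0.0302] rect [525.7 -58.8] [55.9  9.1] 76.1 ax [ 0.236  0.97  -0.056] nrm [ 0.923 -0.205  0.326]
top green 2546 mean [ 0.5901 -0.3227  0.0096] z% [-0.0001  0.0052  0.0399] rect [ 588.2 -317.1] [221.7 118.4] 87.2 ax [-0.055 -0.998  0.005] nrm [-0.027  0.007  1.   ]
top panel 1918 mean [0.5247 0.0074 0.0097] z% [0.005  0.0098 0.0146] rect [526.9   7.4] [178.2 138.3] 79.9 ax [-0.172 -0.985  0.001] nrm [0.    0.001 1.   ]
top blue 462 mean [0.489  0.2939 0.0794] z% [0.0633 0.0808 0.0897] rect [489.6 295.7] [ 42.  116.6] 14.8 ax [-0.257  0.966  0.01 ] nrm [0.462 0.114 0.88 ]
top wood 911 mean [0.5435 0.2979 0.0742] z% [0.0425 0.0762 0.0982] rect [529.1 303.6] [ 98.6 148.5] 14.7 ax [-0.159  0.98   0.122] nrm [ 0.586  0.193 -0.787]
top steel 557 mean [0.567 0.304 0.096] z% [0.0461 0.0951 0.1425] rect [579.5 246.6] [165.  326.5] 35.6 ax [-0.787  0.61   0.092] nrm [-0.347 -0.562  0
[... 591 characters left out ...]
x [-0.027 -0.998 -0.05 ] nrm [ 0.031 -0.051  0.998]
side panel 1533 mean [0.527  0.0229 0.0086] z% [0.0051 0.0087 0.0119] rect [529.4  11.2] [187.1 139.2] 79.9 ax [-0.239 -0.971  0.002] nrm [-0.     0.002  1.   ]
side blue 661 mean [0.4905 0.3128 0.0772] z% [0.0613 0.0791 0.0887] rect [490.8 302.8] [ 39.9 118.5] 14.7 ax [-0.255  0.965 -0.059] nrm [0.587 0.203 0.784]
side wood 1795 mean [0.5389 0.3384 0.0501] z% [0.0055 0.0583 0.096 ] rect [532.9 307.3] [ 98.2 151.4] 16.0 ax [-0.439  0.831 -0.342] nrm [ 0.889  0.346 -0.301]
side steel 710 mean [0.5698 0.2945 0.0889] z% [0.0387 0.0875 0.1406] rect [600.1 272.4] [147.1 325. ] 69.7 ax [-0.794  0.599  0.1  ] nrm [-0.348 -0.584  0.733]
side line 1
```

```bash
cat > p.py <<'E'
import sys
from h import *
def Rt(yaw,pitch=0):  # tool y along heading yaw (deg), tilted up by pitch
    y,p=np.radians([yaw,pitch]);X=np.array([np.cos(y)*np.cos(p),np.sin(y)*np.cos(p),np.sin(p)])
    L=np.array([-np.sin(y),np.cos(y),0]);return np.stack([L,X,np.cross(L,X)],1)
def plan(pos,yaw,pitch,ms=.04,mr=.12):
    s=bot.read_state();p=np.array(s["tool_pos"]);R=Ro.from_rotvec(s["tcp_rot"]).as_matrix()
    G=Rt(yaw,pitch);rv=Ro.from_matrix(R.T@G).as_rotvec();d=np.array(pos)-p
    n=max(1,int(np.ceil(max(np.linalg.norm(d)/ms,np.linalg.norm(rv)/mr))))
    print("t",round(float(s["time"]),2),"pos",p.round(4),"err mm",(d*1000).round(1),"rot",rv.round(3),"F",np.round(s["wrist_force"],1),"w",round(float(s["width"]),3),"g",round(float(s["grip_force"]),1),"rows",n)
    for i in range(n):
        Ri=R@Ro.from_rotvec(rv*i/n).as_matrix()
        print((rv/n/.5).round(2),(Ri.T@d/n/.1).round(2))
if __name__=="__main__":
    a=[float(x) for x in sys.argv[1:]];plan(a[:3],a[3],a[4],*a[5:])
E
python3 p.py .543 .014 .15 -12.9 0
python3 - <<'E'
from h import *
from m import segs
from p import Rt
for n in("top","side"):
    c=dict(np.load(n+"0.npz"));W,M=segs(n,c);S=Rt(14.8,35);S=np.stack([S[:,1],S[:,0],-S[:,2]],1)
    for k in("blue","steel"):
        P=W[M[k]];P=P[~np.isnan(P[:,0])];L=P@S
        if k=="steel": L=L[(abs(L[:,1]-yc)<.03)&(abs(L[:,2]-(zt-.03))<.015)]
        q=np.percentile(L,[0,2,10,50,90,98,100],axis=0)
        print(n,k,len(L));print(q.round(4).T)
        if k=="blue": yc=(q[0,1]+q[-1,1])/2;zt=q[4,2]
    print(S.round(4))
E
```

```text
t 0.1 pos [0.2075 0.6416 0.2301] err mm [ 335.5 -627.6  -80.1] rot [-2.000e-03  1.000e-03  1.483e+00] F [0.1 0.1 0. ] w 1.0 g 0.0 rows 18
[-0.    0.    0.16] [-0.28 -0.27  0.05]
[-0.    0.    0.16] [-0.31 -0.25  0.04]
[-0.    0.    0.16] [-0.33 -0.22  0.04]
[-0.    0.    0.16] [-0.34 -0.2   0.04]
[-0.    0.    0.16] [-0.36 -0.17  0.04]
[-0.    0.    0.16] [-0.37 -0.14  0.04]
[-0.    0.    0.16] [-0.38 -0.11  0.04]
[-0.    0.    0.16] [-0.39 -0.07  0.04]
[-0.    0.    0.16] [-0.39 -0.04  0.04]
[-0.    0.    0.16] [-0.4  -0.01  0.04]
[-0.    0.    0.16] [-0.39  0.02  0.04]
[-0.    0.    0.16] [-0.39  0.05  0.04]
[-0.    0.    0.16] [-0.39  0.09  0.04]
[-0.    0.    0.16] [-0.38  0.12  0.04]
[-0.    0.    0.16] [-0.37  0.15  0.04]
[-0.    0.    0.16] [-0.35  0.18  0.04]
[-0.    0.    0.16] [-0.34  0.21  0.04]
[-0.    0.    0.16] [-0.32  0.23  0.04]
top blue 462
[[ 0.4753  0.4772  0.4813  0.4979  0.5019  0.5031  0.5052]
 [ 0.1025  0.1036  0.1109  0.1591  0.2065  0.2168  0.2192]
 [-0.2832 -0.2768 -0.2682 -0.2434 -0.2385 -0.2365 -0.2348]]
top steel 415
[[ 0.4996  0.5019  0.5145  0.5729  0.6283  0.6384  0.6414]
 [ 0.1314  0.1481  0.1499  0.1626  0.1745  0.1775  0.1785]
 [-0.2834 -0.2801 -0.2727 -0.2694 -0.2666 -0.2651 -0.2641]]
[[ 0.792  -0.2554 -0.5545]
 [ 0.2092  0.9668 -0.1465]
 [ 0.5736  0.      0.8192]]
side blue 661
[[ 0.4777  0.4819  0.4866  0.5014  0.504   0.5051  0.5064]
 [ 0.1081  0.112   0.1244  0.1818  0.2218  0.2237  0.2266]
 [-0.2801 -0.2767 -0.2723 -0.2525 -0.2423 -0.2412 -0.24  ]]
side steel 456
[[ 0.5003  0.5022  0.5102  0.5725  0.6306  0.6415  0.6433]
 [ 0.1396  0.1472  0.1508  0.1644  0.1764  0.179   0.1965]
 [-0.2845 -0.2819 -0.2735 -0.2718 -0.2705 -0.2695 -0.2688]]
[[ 0.792  -0.2554 -0.5545]
 [ 0.2092  0.9668 -0.1465]
 [ 0.5736  0.      0.8192]]
```

>>> play_rows --moves '[[[0, 0, 0.16, -0.28, -0.27, 0, 85], [0, 0, 0.16, -0.31, -0.25, 0, 85], [0, 0, 0.16, -0.33, -0.22, 0, 85], [0, 0, 0.16, -0.34, -0.2, 0, 85], [0, 0, 0.16, -0.36, -0.17, 0, 85]]]'

```text
time: 0.52
tool_pos: [0.302, 0.4666, 0.2305]
tcp_rot: [-1.101, -2.942, 0.002]
wrist_force: [0.0, 0.2, 0.2]
width: 0.988
grip_force: 0.0
```

>>> play_rows --moves '[[[0, 0, 0.16, -0.37, -0.14, 0, 85], [0, 0, 0.16, -0.38, -0.11, 0, 85], [0, 0, 0.16, -0.39, -0.07, 0, 85], [0, 0, 0.16, -0.39, -0.04, 0, 85], [0, 0, 0.16, -0.4, -0.01, 0, 85]]]'

```text
time: 0.93
tool_pos: [0.3984, 0.2937, 0.231]
tcp_rot: [-1.664, -2.665, 0.0]
wrist_force: [0.7, 0.8, -0.7]
width: 0.997
grip_force: 0.0
```

```bash
python3 p.py .543 .015 .10 -12.9 0
```

```text
t 0.93 pos [0.3984 0.2937 0.231 ] err mm [ 144.6 -278.7 -131. ] rot [-0.    0.    0.68] F [ 0.7  0.8 -0.7] w 0.997 g 0.0 rows 9
[-0.    0.    0.15] [-0.35  0.01  0.15]
[-0.    0.    0.15] [-0.35  0.03  0.15]
[-0.    0.    0.15] [-0.34  0.06  0.15]
[-0.    0.    0.15] [-0.34  0.09  0.15]
[-0.    0.    0.15] [-0.33  0.11  0.15]
[-0.    0.    0.15] [-0.32  0.14  0.15]
[-0.    0.    0.15] [-0.31  0.16  0.15]
[-0.    0.    0.15] [-0.3   0.18  0.15]
[-0.    0.    0.15] [-0.28  0.21  0.15]
```

>>> play_rows --moves '[[[0, 0, 0.15, -0.35, 0.01, 0.15, 85], [0, 0, 0.15, -0.35, 0.03, 0.15, 85], [0, 0, 0.15, -0.34, 0.06, 0.15, 85], [0, 0, 0.15, -0.34, 0.09, 0.15, 85], [0, 0, 0.15, -0.33, 0.11, 0.15, 85]]]'

```text
time: 1.35
tool_pos: [0.4794, 0.1391, 0.1554]
tcp_rot: [-2.132, -2.308, -0.0]
wrist_force: [0.9, 0.7, -0.3]
width: 0.993
grip_force: 0.0
```

>>> play_rows --moves '[[[0, 0, 0.15, -0.32, 0.14, 0.15, 60], [0, 0, 0.15, -0.31, 0.16, 0.15, 60], [0, 0, 0.15, -0.3, 0.18, 0.15, 60], [0, 0, 0.15, -0.28, 0.21, 0.15, 60], [0, 0, 0, 0, 0, 0, 60]]]'

```text
time: 1.77
tool_pos: [0.545, 0.0126, 0.093]
tcp_rot: [-2.455, -1.959, 0.006]
wrist_force: [-0.6, 0.1, -0.7]
width: 0.699
grip_force: 0.0
```

```bash
python3 p.py .543 .015 .014 -12.9 0 .02; python3 - <<'E'
from h import *
c=vision.read_camera("side");save(c,"s1",(270,130,430,260),4)
E
```

```text
t 1.77 pos [0.545  0.0126 0.093 ] err mm [ -2.    2.4 -79. ] rot [-0.003  0.003  0.001] F [-0.6  0.1 -0.7] w 0.699 g 0.0 rows 4
[-0.  0.  0.] [ 0.01 -0.01  0.2 ]
[-0.  0.  0.] [ 0.01 -0.01  0.2 ]
[-0.  0.  0.] [ 0.01 -0.01  0.2 ]
[-0.  0.  0.] [ 0.   -0.01  0.2 ]
```

View pics/s1.png

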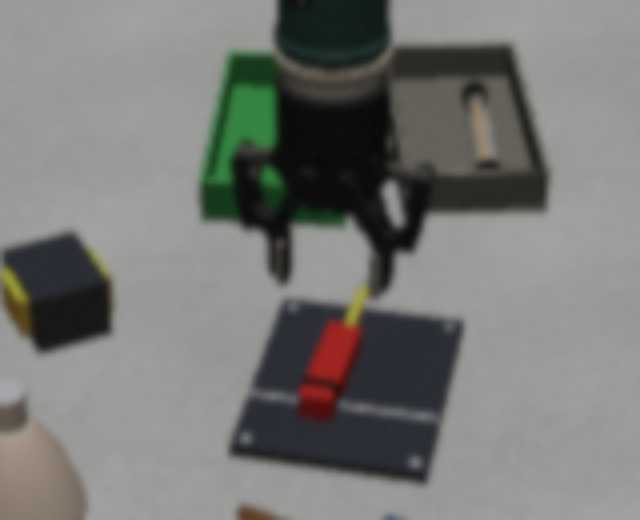

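The crop shows the open fingers (tips at crop (278,275) and (378,285)) above and astride the red handle (crop (330,370)), which is aligned with the opening. Now lowering and gripping.

>>> play_rows --moves '[[[0, 0, 0, 0.01, -0.01, 0.2, 60], [0, 0, 0, 0.01, -0.01, 0.2, 60], [0, 0, 0, 0.01, -0.01, 0.2, 60], [0, 0, 0, 0, -0.01, 0.15, 60], [0, 0, 0, 0, 0, 0, 60]]]' --newtons 60

```text
time: 2.23
tool_pos: [0.5377, 0.0224, 0.0182]
tcp_rot: [-2.444, -1.967, 0.008]
wrist_force: [-1.1, 0.7, -0.1]
width: 0.704
grip_force: 0.0
```

```bash
python3 p.py .543 .015 .014 -12.9 0 .02
```

```text
t 2.23 pos [0.5377 0.0224 0.0182] err mm [ 5.3 -7.4 -4.2] rot [-0.007  0.001  0.01 ] F [-1.1  0.7 -0.1] w 0.704 g 0.0 rows 1
[-0.01  0.    0.02] [-0.06  0.07  0.04]
```

>>> play_rows --moves '[[[0, 0, 0, -0.06, 0.07, 0.04, 60], [0, 0, 0, 0, 0, 0, 60], [0, 0, 0, 0, 0, 0, 22], [0, 0, 0, 0, 0, 0, 15], [0, 0, 0, 0, 0, 0, 10]]]'

```text
time: 2.65
tool_pos: [0.5479, 0.0138, 0.0186]
tcp_rot: [2.448, 1.967, 0.002]
wrist_force: [-6.0, -0.4, 27.2]
width: 0.288
grip_force: 51.9
```

>>> play_rows --moves '[[[0, 0, 0, 0, 0, 0, 10], [0, 0, 0, 0, 0, 0, 10], [0, 0, 0, 0, 0, 0, 10], [0, 0, 0, 0, 0, 0, 10], [0, 0, 0, 0, 0, -0.1, 10]]]'

```text
time: 3.07
tool_pos: [0.5457, 0.0138, 0.0263]
tcp_rot: [-2.448, -1.967, 0.003]
wrist_force: [-1.0, 0.1, -0.9]
width: 0.287
grip_force: 61.3
```

>>> play_rows --moves '[[[0, 0, 0, 0, 0, -0.2, 10], [0, 0, 0, 0, 0, -0.3, 10], [0, 0, 0, 0, 0, -0.3, 10], [0, 0, 0, 0, 0, 0, 10], [0, 0, 0, 0, 0, 0, 10]]]'

```text
time: 3.48
tool_pos: [0.5489, 0.0138, 0.1101]
tcp_rot: [2.446, 1.966, 0.006]
wrist_force: [0.2, 0.1, -1.1]
width: 0.284
grip_force: 61.4
```

```bash
python3 p.py .590 -.281 .10 -2.8 0
```

```text
t 3.48 pos [0.5489 0.0138 0.1101] err mm [  41.1 -294.8  -10.1] rot [ 0.005 -0.001 -0.168] F [ 0.2  0.1 -1.1] w 0.284 g 61.4 rows 8
[ 0.   -0.   -0.04] [-0.35  0.13  0.01]
[ 0.   -0.   -0.04] [-0.35  0.12  0.01]
[ 0.   -0.   -0.04] [-0.35  0.11  0.01]
[ 0.   -0.   -0.04] [-0.36  0.11  0.01]
[ 0.   -0.   -0.04] [-0.36  0.1   0.01]
[ 0.   -0.   -0.04] [-0.36  0.09  0.01]
[ 0.   -0.   -0.04] [-0.36  0.08  0.01]
[ 0.   -0.   -0.04] [-0.36  0.08  0.01]
```

>>> play_rows --moves '[[[0, 0, -0.04, -0.35, 0.13, 0, 10], [0, 0, -0.04, -0.35, 0.12, 0, 10], [0, 0, -0.04, -0.35, 0.11, 0, 10], [0, 0, -0.04, -0.36, 0.11, 0, 10], [0, 0, -0.04, -0.36, 0.1, 0, 10]]]'

```text
time: 3.9
tool_pos: [0.5704, -0.1715, 0.1053]
tcp_rot: [-2.344, -2.087, 0.003]
wrist_force: [0.5, 0.0, -0.5]
width: 0.286
grip_force: 61.4
```

>>> play_rows --moves '[[[0, 0, -0.04, -0.36, 0.09, 0, 10], [0, 0, -0.04, -0.36, 0.08, 0, 10], [0, 0, -0.04, -0.36, 0.08, 0, 10], [0, 0, 0, 0, 0, 0, 10], [0, 0, 0, 0, 0, 0, 10]]]'

```text
time: 4.32
tool_pos: [0.585, -0.2818, 0.1051]
tcp_rot: [-2.285, -2.151, 0.002]
wrist_force: [-0.3, 0.4, -1.6]
width: 0.284
grip_force: 61.4
```

```bash
python3 p.py .590 -.281 .016 -2.8 0; python3 - <<'E'
from h import *
c=vision.read_camera("top");save(c,"t1",(360,170,490,290),5)
E
```

```text
t 4.32 pos [ 0.585  -0.2818  0.1051] err mm [  5.    0.8 -89.1] rot [-0.003 -0.002 -0.012] F [-0.3  0.4 -1.6] w 0.284 g 61.4 rows 3
[-0.   -0.   -0.01] [0.   0.02 0.3 ]
[-0.   -0.   -0.01] [0.   0.02 0.3 ]
[-0.   -0.   -0.01] [0.   0.02 0.3 ]
```

View pics/t1.png

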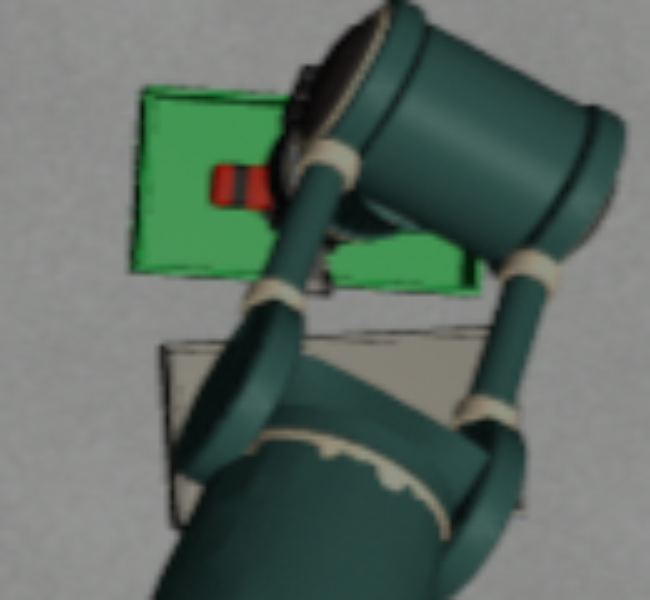

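The red handle's end (crop (240,187)) hangs within the green tray, along its length. Lowering and releasing.

>>> play_rows --moves '[[[0, 0, 0, 0, 0.03, 0.3, 10], [0, 0, 0, 0, 0.02, 0.3, 10], [0, 0, 0, 0, 0, 0.2, 10], [0, 0, 0, 0, 0, 0, 10], [0, 0, 0, 0, 0, 0, 10]]]'

```text
time: 4.78
tool_pos: [0.5893, -0.278, 0.025]
tcp_rot: [-2.278, -2.155, 0.003]
wrist_force: [0.5, -1.0, -0.1]
width: 0.286
grip_force: 61.3
```

>>> play_rows --moves '[[[0, 0, 0, 0, 0, 0.06, 10], [0, 0, 0, 0, 0, 0.04, 10], [0, 0, 0, 0, 0, 0, 30], [0, 0, 0, 0, 0, 0, 50], [0, 0, 0, 0, 0, 0, 50]]]'

```text
time: 5.2
tool_pos: [0.5922, -0.2811, 0.0185]
tcp_rot: [2.283, 2.156, 0.001]
wrist_force: [0.7, 0.8, -0.2]
width: 0.585
grip_force: 0.0
```

>>> play_rows --moves '[[[0, 0, 0, 0, 0, 0, 50], [0, 0, 0, 0, 0, -0.15, 50], [0, 0, 0, 0, 0, -0.35, 50], [0, 0, 0, 0, 0, -0.4, 50], [0, 0, 0, 0, 0, -0.4, 50]]]'

```text
time: 5.62
tool_pos: [0.5907, -0.2804, 0.149]
tcp_rot: [-2.283, -2.156, 0.001]
wrist_force: [-0.5, 0.0, 0.7]
width: 0.583
grip_force: 0.0
```

```bash
python3 - <<'E'
from h import *
from p import Rt
c=vision.read_camera("side");W=cloud(c);hsv=cv2.cvtColor(c["image"],cv2.COLOR_RGB2HSV).astype(int)
m=(hsv[...,1]>170)&((hsv[...,0]<6)|(hsv[...,0]>174))&(W[...,1]<-.1)&(W[...,1]>-.5);P=W[m];print(len(P),P.mean(0),np.percentile(P,[2,98],axis=0).round(3))
save(c,"s2",(300,130,420,250),5)
E
python3 p.py .455 .24 .25 14.8 35
```

```text
77 [ 0.59072793 -0.27584776  0.02743131] [[ 0.58  -0.317  0.024]
 [ 0.601 -0.238  0.031]]
t 5.67 pos [ 0.5962 -0.2833  0.1604] err mm [-141.2  523.3   89.6] rot [-0.593  0.104 -0.303] F [ 2.1 -2.   6.5] w 0.584 g 0.0 rows 14
[-0.08  0.01 -0.04] [ 0.37 -0.12 -0.07]
[-0.08  0.01 -0.04] [ 0.37 -0.11 -0.07]
[-0.08  0.01 -0.04] [ 0.37 -0.1  -0.07]
[-0.08  0.01 -0.04] [ 0.38 -0.09 -0.07]
[-0.08  0.01 -0.04] [ 0.38 -0.08 -0.07]
[-0.08  0.01 -0.04] [ 0.38 -0.07 -0.07]
[-0.08  0.01 -0.04] [ 0.38 -0.05 -0.07]
[-0.08  0.01 -0.04] [ 0.38 -0.04 -0.07]
[-0.08  0.01 -0.04] [ 0.38 -0.03 -0.07]
[-0.08  0.01 -0.04] [ 0.39 -0.02 -0.07]
[-0.08  0.01 -0.04] [ 0.39 -0.01 -0.07]
[-0.08  0.01 -0.04] [ 0.39  0.   -0.06]
[-0.08  0.01 -0.04] [ 0.39  0.01 -0.06]
[-0.08  0.01 -0.04] [ 0.39  0.02 -0.06]
```

View pics/s2.png

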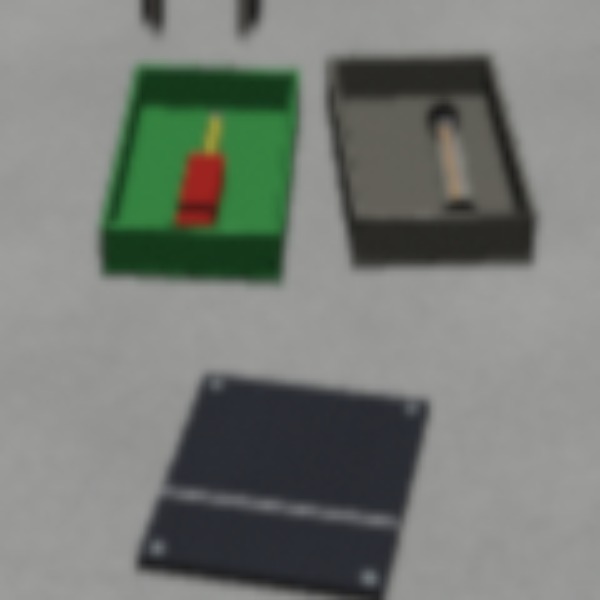

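Screwdriver lies flat in the green tray (crop (200,190)); the panel is clear with the line at crop (280,505). Now to the square.

```bash
python3 p.py .426 .282 .175 14.8 35
```

```text
t 5.67 pos [ 0.5962 -0.2833  0.1604] err mm [-170.2  565.3   14.6] rot [-0.593  0.104 -0.303] F [ 2.1 -2.   6.5] w 0.584 g 0.0 rows 15
[-0.08  0.01 -0.04] [ 0.37 -0.13 -0.01]
[-0.08  0.01 -0.04] [ 0.37 -0.13 -0.02]
[-0.08  0.01 -0.04] [ 0.38 -0.12 -0.02]
[-0.08  0.01 -0.04] [ 0.38 -0.11 -0.02]
[-0.08  0.01 -0.04] [ 0.38 -0.1  -0.02]
[-0.08  0.01 -0.04] [ 0.38 -0.09 -0.02]
[-0.08  0.01 -0.04] [ 0.38 -0.08 -0.02]
[-0.08  0.01 -0.04] [ 0.39 -0.08 -0.02]
[-0.08  0.01 -0.04] [ 0.39 -0.07 -0.02]
[-0.08  0.01 -0.04] [ 0.39 -0.06 -0.02]
[-0.08  0.01 -0.04] [ 0.39 -0.05 -0.02]
[-0.08  0.01 -0.04] [ 0.39 -0.04 -0.02]
[-0.08  0.01 -0.04] [ 0.39 -0.03 -0.02]
[-0.08  0.01 -0.04] [ 0.39 -0.02 -0.02]
[-0.08  0.01 -0.04] [ 0.39 -0.01 -0.02]
```

>>> play_rows --moves '[[[-0.08, 0.01, -0.04, 0.37, -0.13, -0.02, 60], [-0.08, 0.01, -0.04, 0.37, -0.13, -0.02, 60], [-0.08, 0.01, -0.04, 0.38, -0.12, -0.02, 60], [-0.08, 0.01, -0.04, 0.38, -0.11, -0.02, 60], [-0.08, 0.01, -0.04, 0.38, -0.1, -0.02, 60]]]'

```text
time: 6.08
tool_pos: [0.5347, -0.0905, 0.1558]
tcp_rot: [2.076, 2.168, 0.238]
wrist_force: [0.7, 0.3, 0.3]
width: 0.701
grip_force: 0.0
```

>>> play_rows --moves '[[[-0.08, 0.01, -0.04, 0.38, -0.09, -0.02, 60], [-0.08, 0.01, -0.04, 0.38, -0.08, -0.02, 60], [-0.08, 0.01, -0.04, 0.39, -0.08, -0.02, 60], [-0.08, 0.01, -0.04, 0.39, -0.07, -0.02, 60], [0, 0, 0, 0, 0, 0, 60]]]'

```text
time: 6.5
tool_pos: [0.4864, 0.0645, 0.1556]
tcp_rot: [1.902, 2.17, 0.411]
wrist_force: [0.0, -0.5, -0.2]
width: 0.698
grip_force: 0.0
```

```bash
python3 p.py .426 .282 .175 14.8 35
```

```text
t 6.5 pos [0.4864 0.0645 0.1556] err mm [-60.4 217.5  19.4] rot [-0.248  0.046 -0.117] F [ 0.  -0.5 -0.2] w 0.698 g 0.0 rows 6
[-0.08  0.02 -0.04] [ 0.37 -0.04 -0.04]
[-0.08  0.02 -0.04] [ 0.37 -0.03 -0.04]
[-0.08  0.02 -0.04] [ 0.37 -0.02 -0.04]
[-0.08  0.02 -0.04] [ 0.38 -0.01 -0.04]
[-0.08  0.02 -0.04] [ 0.38 -0.   -0.04]
[-0.08  0.02 -0.04] [ 0.38  0.01 -0.03]
```

>>> play_rows --moves '[[[-0.08, 0.02, -0.04, 0.37, -0.04, -0.04, 60], [-0.08, 0.02, -0.04, 0.37, -0.03, -0.04, 60], [-0.08, 0.02, -0.04, 0.37, -0.02, -0.04, 60], [-0.08, 0.02, -0.04, 0.38, -0.01, -0.04, 60], [-0.08, 0.02, -0.04, 0.38, 0, -0.04, 60]]]'

```text
time: 6.92
tool_pos: [0.4409, 0.2416, 0.1748]
tcp_rot: [1.691, 2.143, 0.638]
wrist_force: [0.3, 0.3, 1.1]
width: 0.699
grip_force: 0.0
```

>>> play_rows --moves '[[[-0.08, 0.02, -0.04, 0.38, 0.01, -0.03, 60], [0, 0, 0, 0, 0, 0, 60], [0, 0, 0, 0, 0, 0, 60], [0, 0, 0, 0, 0, 0, 60]]]'

```text
time: 7.25
tool_pos: [0.4316, 0.2757, 0.1767]
tcp_rot: [1.649, 2.141, 0.673]
wrist_force: [-0.2, 0.5, 0.1]
width: 0.705
grip_force: 0.0
```

```bash
python3 p.py .4922 .2997 .0645 14.8 35 .02; python3 - <<'E'
from h import *
c=vision.read_camera("side");np.savez("side1.npz",**c);save(c,"s3",(280,180,440,310),5)
c=vision.read_camera("top");np.savez("top1.npz",**c);save(c,"t3",(180,170,360,280),4)
E
```

```text
t 7.25 pos [0.4316 0.2757 0.1767] err mm [  60.6   24.  -112.2] rot [-0.009 -0.009 -0.003] F [-0.2  0.5  0.1] w 0.705 g 0.0 rows 7
[-0. -0. -0.] [ 0.01 -0.01  0.18]
[-0. -0. -0.] [ 0.01 -0.01  0.18]
[-0. -0. -0.] [ 0.01 -0.02  0.18]
[-0. -0. -0.] [ 0.01 -0.02  0.18]
[-0. -0. -0.] [ 0.01 -0.02  0.18]
[-0. -0. -0.] [ 0.01 -0.02  0.18]
[-0. -0. -0.] [ 0.01 -0.02  0.18]
```

View pics/s3.png

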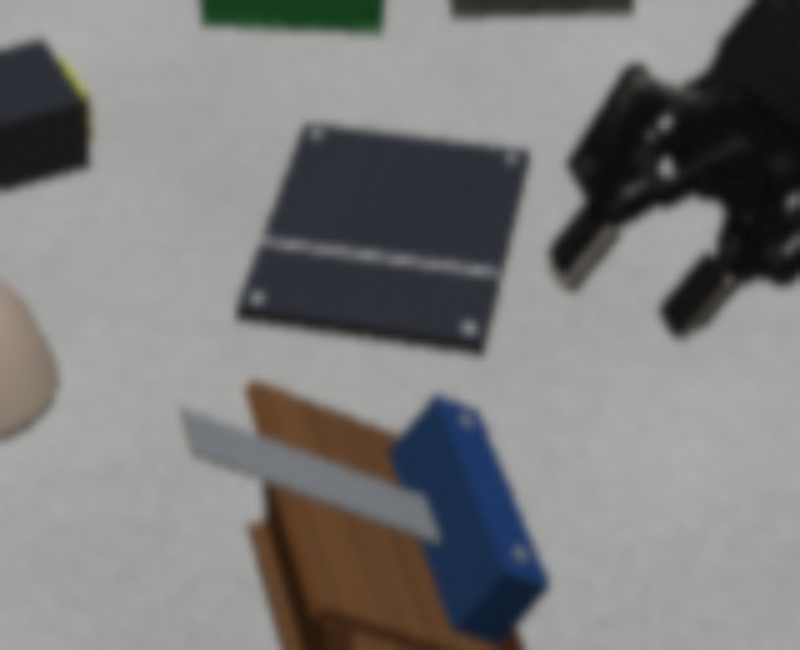

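The gripper (crop (690,230)) is tilted parallel with the stock (crop (470,510)), on the approach line. Going in along the tool axis.

>>> play_rows --moves '[[[0, 0, 0, 0.01, -0.01, 0.2, 60], [0, 0, 0, 0.01, -0.02, 0.2, 60], [0, 0, 0, 0.01, -0.02, 0.2, 60], [0, 0, 0, 0.01, -0.02, 0.2, 60], [0, 0, 0, 0, 0, 0.1, 60]]]' --newtons 40

```text
time: 7.77
tool_pos: [0.4752, 0.2889, 0.0957]
tcp_rot: [1.656, 2.137, 0.667]
wrist_force: [-0.6, -0.6, -0.5]
width: 0.707
grip_force: 0.0
```

>>> play_rows --moves '[[[0, 0, 0, 0, 0, 0, 60], [0, 0, 0, 0, 0, 0, 60]]]'

```text
time: 7.93
tool_pos: [0.475, 0.2897, 0.0973]
tcp_rot: [1.654, 2.137, 0.669]
wrist_force: [0.3, -0.6, -0.0]
width: 0.7
grip_force: 0.0
```

```bash
python3 p.py .4922 .2997 .0645 14.8 35 .02; python3 - <<'E'
from h import *
c=vision.read_camera("side");save(c,"s4",(310,220,430,310),6)
E
```

```text
t 7.93 pos [0.475  0.2897 0.0973] err mm [ 17.2  10.  -32.8] rot [-0.01  -0.005 -0.007] F [ 0.3 -0.6 -0. ] w 0.7 g 0.0 rows 2
[-0.01 -0.01 -0.01] [ 0.03 -0.01  0.19]
[-0.01 -0.01 -0.01] [ 0.03 -0.01  0.19]
```

View pics/s4.png

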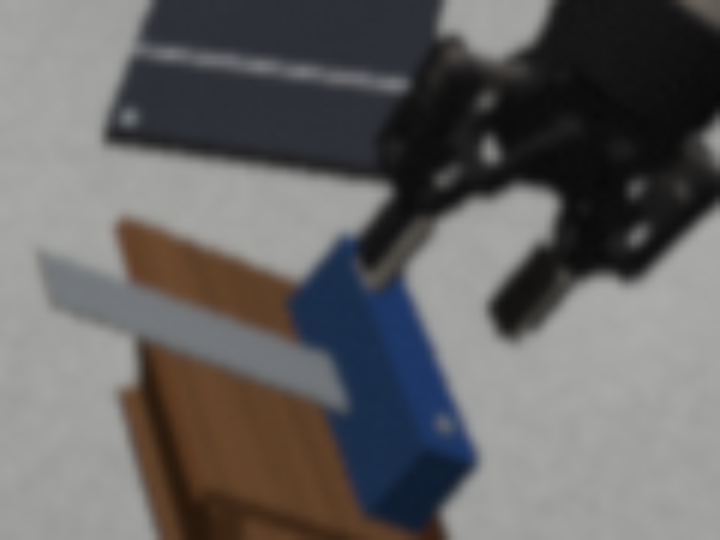

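The blade-side fingertip (crop (380,285)) and the outer one (510,330) will straddle the stock on the blade's line after the last 38 mm, as predicted from the blade's root (crop (340,390)).

>>> play_rows --moves '[[[-0.01, -0.01, -0.01, 0.03, -0.01, 0.18, 60], [-0.01, 0, 0, 0.02, -0.01, 0.16, 60], [0, 0, 0, 0, 0, 0, 60], [0, 0, 0, 0, 0, 0, 60]]]'

```text
time: 8.32
tool_pos: [0.49, 0.3008, 0.0693]
tcp_rot: [1.639, 2.133, 0.675]
wrist_force: [-0.7, 0.5, 0.1]
width: 0.705
grip_force: 0.0
```

```bash
python3 p.py .4922 .2997 .0645 14.8 35 .02
```

```text
t 8.32 pos [0.49   0.3008 0.0693] err mm [ 2.2 -1.1 -4.8] rot [ 0.001 -0.002  0.001] F [-0.7  0.5  0.1] w 0.705 g 0.0 rows 1
[ 0. -0.  0.] [-0.02 -0.01  0.05]
```

>>> play_rows --moves '[[[0, 0, 0, -0.02, -0.01, 0.05, 60], [0, 0, 0, 0, 0, 0, 60], [0, 0, 0, 0, 0, 0, 45], [0, 0, 0, 0, 0, 0, 38], [0, 0, 0, 0, 0, 0, 32]]]'

```text
time: 8.73
tool_pos: [0.4925, 0.3003, 0.0653]
tcp_rot: [1.639, 2.133, 0.678]
wrist_force: [1.4, -0.4, -0.4]
width: 0.376
grip_force: 0.0
```

>>> play_rows --moves '[[[0, 0, 0, 0, 0, 0, 28], [0, 0, 0, 0, 0, 0, 24], [0, 0, 0, 0, 0, 0, 20], [0, 0, 0, 0, 0, 0, 15], [0, 0, 0, 0, 0, 0, 15]]]'

```text
time: 9.15
tool_pos: [0.4917, 0.2997, 0.0643]
tcp_rot: [1.64, 2.133, 0.675]
wrist_force: [-7.9, -2.0, 5.7]
width: 0.313
grip_force: 39.1
```

```bash
python3 p.py .4922 .2997 .0645 14.8 35 .02
```

```text
t 9.15 pos [0.4917 0.2997 0.0643] err mm [ 0.5 -0.   0.2] rot [ 0.001 -0.003  0.001] F [-7.9 -2.   5.7] w 0.313 g 39.1 rows 1
[ 0.   -0.01  0.  ] [-0.    0.01  0.  ]
```

>>> play_rows --moves '[[[0, 0, 0, 0, 0, 0, 10], [0, 0, 0, 0, 0, 0, 10], [0, 0, 0, 0, 0, -0.1, 10], [0, 0, 0, 0, 0, -0.15, 10], [0, 0, 0, 0, 0, -0.2, 10]]]' --newtons 90

```text
time: 9.57
tool_pos: [0.4654, 0.2916, 0.0987]
tcp_rot: [1.641, 2.136, 0.668]
wrist_force: [0.6, -1.0, -4.7]
width: 0.306
grip_force: 91.2
```

>>> play_rows --moves '[[[0, 0, 0, 0, 0, -0.25, 10], [0, 0, 0, 0, 0, -0.25, 10], [0, 0, 0, 0, 0, -0.15, 10], [0, 0, 0, 0, 0, 0, 10], [0, 0, 0, 0, 0, 0, 10]]]'

```text
time: 9.98
tool_pos: [0.4306, 0.2833, 0.154]
tcp_rot: [1.639, 2.134, 0.676]
wrist_force: [-0.3, -0.2, -4.8]
width: 0.308
grip_force: 91.4
```

```bash
python3 - <<'E'
from h import *
from m import segs
s=bot.read_state();print(s["time"],s["tool_pos"],s["wrist_force"],s["grip_force"],s["width"])
for n in("top","side"):
    c=dict(np.load(n+"1.npz"));W,M=segs(n,c);P=W[M["panel"]];P=P[(P[:,0]>.4)&(abs(P[:,2]-.009)<.006)]
    m=M["panel"]&(abs(W[...,2]-.009)<.006);m=cv2.morphologyEx(m.astype(np.uint8),cv2.MORPH_CLOSE,np.ones((7,7)))
    k,l,st,_=cv2.connectedComponentsWithStats(m);b=1+st[1:,4].argmax()
    P=W[(l==b)&~np.isnan(W[...,0])];r=cv2.minAreaRect((P[:,:2]*1000).astype(np.float32));print(n,len(P),r,np.median(P[:,2]))
    # line: bright interior pixels
    a=np.radians(-10.1);ex=np.array([np.cos(a),np.sin(a)]);ey=np.array([-ex[1],ex[0]]);o=np.array(r[0])/1000
    L=np.stack([(W[...,:2]-o)@ex,(W[...,:2]-o)@ey],-1);g=c["image"].mean(-1)
    q=(abs(L[...,0])<.05)&(abs(L[...,1]-.03)<.02);w=np.clip(g[q]-70,0,None);print("line y",(w*L[q][:,1]).sum()/w.sum(),np.polyfit(L[q][:,0],L[q][:,1],1,w=np.sqrt(w)))
E
```

```text
9.9833 [0.43064821 0.28325898 0.15399578] [-0.32250874 -0.21236477 -4.77321858] 91.4093005657196 0.3081021854417984
top 2293 ((527.1642456054688, 7.878143310546875), (176.8338165283203, 138.5011749267578), 79.85771179199219) 0.00961619275534888
line y 0.030014299209609758 [-0.00248893  0.0300158 ]
side 1853 ((529.0634765625, 11.316886901855469), (186.9120635986328, 137.39317321777344), 79.74910736083984) 0.008708734099617811
line y 0.026233393390436045 [-0.00992189  0.02623027]
```

```bash
python3 p.py .42 .13 .17 14.8 35 .032
```

```text
t 9.98 pos [0.4306 0.2833 0.154 ] err mm [ -10.6 -153.3   16. ] rot [ 0.001 -0.004  0.001] F [-0.3 -0.2 -4.8] w 0.308 g 91.4 rows 5
[ 0. -0.  0.] [-0.29 -0.06 -0.08]
[ 0. -0.  0.] [-0.29 -0.06 -0.08]
[ 0. -0.  0.] [-0.29 -0.06 -0.08]
[ 0. -0.  0.] [-0.29 -0.06 -0.08]
[ 0. -0.  0.] [-0.29 -0.06 -0.08]
```

>>> play_rows --moves '[[[0, 0, 0, -0.15, -0.06, -0.08, 10], [0, 0, 0, -0.25, -0.06, -0.08, 10], [0, 0, 0, -0.3, -0.06, -0.08, 10], [0, 0, 0, -0.3, -0.06, -0.08, 10], [0, 0, 0, -0.25, -0.06, -0.08, 10]]]'

```text
time: 10.4
tool_pos: [0.4161, 0.1511, 0.1663]
tcp_rot: [1.64, 2.138, 0.67]
wrist_force: [0.8, -0.4, -6.0]
width: 0.306
grip_force: 91.4
```

>>> play_rows --moves '[[[0, 0, 0, -0.15, 0, 0, 10], [0, 0, 0, 0, 0, 0, 10]]]'

```text
time: 10.57
tool_pos: [0.4209, 0.1348, 0.1667]
tcp_rot: [1.646, 2.131, 0.669]
wrist_force: [0.9, 0.2, -5.5]
width: 0.309
grip_force: 91.4
```

```bash
python3 p.py .42 .055 .11 -10.2 0 .032 .085
```

```text
t 10.57 pos [0.4209 0.1348 0.1667] err mm [ -0.9 -79.8 -56.7] rot [ 0.598 -0.133  0.42 ] F [ 0.9  0.2 -5.5] w 0.309 g 91.4 rows 9
[ 0.13 -0.03  0.09] [-0.09 -0.06  0.04]
[ 0.13 -0.03  0.09] [-0.09 -0.05  0.04]
[ 0.13 -0.03  0.09] [-0.09 -0.04  0.05]
[ 0.13 -0.03  0.09] [-0.09 -0.03  0.05]
[ 0.13 -0.03  0.09] [-0.09 -0.03  0.05]
[ 0.13 -0.03  0.09] [-0.09 -0.02  0.06]
[ 0.13 -0.03  0.09] [-0.09 -0.01  0.06]
[ 0.13 -0.03  0.09] [-0.09 -0.    0.06]
[ 0.13 -0.03  0.09] [-0.09  0.01  0.06]
```

>>> play_rows --moves '[[[0.13, -0.03, 0.09, -0.09, -0.06, 0.04, 10], [0.13, -0.03, 0.09, -0.09, -0.05, 0.04, 10], [0.13, -0.03, 0.09, -0.09, -0.04, 0.05, 10], [0.13, -0.03, 0.09, -0.09, -0.03, 0.05, 10], [0.13, -0.03, 0.09, -0.09, -0.03, 0.05, 10]]]'

```text
time: 10.98
tool_pos: [0.4211, 0.0927, 0.1361]
tcp_rot: [2.067, 2.109, 0.324]
wrist_force: [0.1, 0.1, -5.0]
width: 0.309
grip_force: 91.3
```

>>> play_rows --moves '[[[0.13, -0.03, 0.09, -0.09, -0.02, 0.06, 10], [0.13, -0.03, 0.09, -0.09, -0.01, 0.06, 10], [0.13, -0.03, 0.09, -0.09, 0, 0.06, 10], [0.13, -0.03, 0.09, -0.09, 0.01, 0.06, 10], [0, 0, 0, 0, 0, 0, 10]]]'

```text
time: 11.4
tool_pos: [0.4238, 0.0564, 0.1104]
tcp_rot: [2.384, 2.026, 0.009]
wrist_force: [0.5, 0.2, -4.7]
width: 0.304
grip_force: 91.4
```

>>> play_rows --moves '[[[0, 0, 0, 0, 0, 0, 10], [0, 0, 0, 0, 0, 0, 10], [0, 0, 0, 0, 0, 0, 10]]]'

```text
time: 11.65
tool_pos: [0.4217, 0.0578, 0.1123]
tcp_rot: [2.38, 2.029, 0.017]
wrist_force: [0.1, -0.4, -4.7]
width: 0.307
grip_force: 91.4
```

```bash
python3 p.py .4359 .055 .05 -10.2 0 .03; cat > sq.py <<'E'
from h import *
# square pose from blue / steel points, in panel frame (origin panel centre), and relative to the TCP
a=np.radians(-10.2);Pc=np.array([.528,.0079,0]);E=np.array([[np.cos(a),-np.sin(a),0],[np.sin(a),np.cos(a),0],[0,0,1]])
s=bot.read_state();tcp=np.array(s["tool_pos"]);R=Ro.from_rotvec(s["tcp_rot"]).as_matrix()
print("TCP in panel",((tcp-Pc)@E).round(4),"heading err deg",np.degrees(np.arctan2(*(R[:2,1]@E[:2,:2])[::-1])).round(2),"tool z",R[:,2].round(3))
for n in("top","side"):
    c=vision.read_camera(n);W=cloud(c);L=(W-Pc)@E;hsv=cv2.cvtColor(c["image"],cv2.COLOR_RGB2HSV).astype(int);h,S,v=hsv[...,0],hsv[...,1],hsv[...,2]
    near=(abs(L[...,1]-.03)<.12)&(L[...,0]<.1)&(L[...,0]>-.18)&(L[...,2]<.2)
    b=near&(S>150)&(h>100)&(h<125);P=L[b];print(n,"blue",b.sum(),"2/98% x,y,z",np.percentile(P,[2,98],axis=0).round(4).T.tolist())
    # steel: grey, bright blade above panel between stock and tip
    t=near&(S<100)&(v>60)&(L[...,0]>-.065)&(abs(L[...,1]-.03)<.03)&(L[...,2]>tcp[2]-.022)&(L[...,2]<tcp[2]+.012);P=L[t]
    if t.sum()>20:
        o=[]
        for lo,hi in((-.06,-.02),(-.02,.02),(.02,.06),(.06,.1)):
            q=P[(P[:,0]>lo)&(P[:,0]<hi)]
            if len(q)>8:o.append(((lo+hi)/2,((q[:,1].min()+q[:,1].max())/2).round(4),np.ptp(q[:,1]).round(3),np.median(q[:,2]).round(4)))
        print(n,"steel",t.sum(),"x max",np.percentile(P[:,0],99).round(4),"(x,ymid,w,z)",o)
    c["n"]=n;np.savez(n+"2.npz",**c)
E
python3 sq.py; python3 -c "
from h import *
save(dict(np.load('side2.npz')),'s5',(280,150,440,270),5)"
```

```text
t 11.65 pos [0.4217 0.0578 0.1123] err mm [ 14.2  -2.8 -62.3] rot [0.018 0.001 0.019] F [ 0.1 -0.4 -4.7] w 0.307 g 91.4 rows 3
[0.01 0.   0.01] [-0.    0.04  0.21]
[0.01 0.   0.01] [-0.    0.05  0.21]
[0.01 0.   0.01] [-0.    0.05  0.21]
TCP in panel [-0.1135  0.0303  0.1123] heading err deg 1.11 tool z [ 0.017 -0.004 -1.   ]
top blue 10 2/98% x,y,z [[-0.109, -0.1038], [0.0728, 0.0839], [0.1167, 0.1378]]
top steel 309 x max 0.0364 (x,ymid,w,z) [(-0.04, np.float64(0.0295), np.float64(0.03), np.float64(0.1064)), (0.0, np.float64(0.03), np.float64(0.03), np.float64(0.1074)), (0.04, np.float64(0.031), np.float64(0.029), np.float64(0.1081))]
side blue 275 2/98% x,y,z [[-0.1275, -0.103], [-0.0165, 0.0922], [0.1031, 0.1685]]
side steel 270 x max 0.0393 (x,ymid,w,z) [(-0.04, np.float64(0.0295), np.float64(0.034), np.float64(0.1057)), (0.0, np.float64(0.0326), np.float64(0.034), np.float64(0.1063)), (0.04, np.float64(0.0313), np.float64(0.034), np.float64(0.1069))]
```

View pics/s5.png

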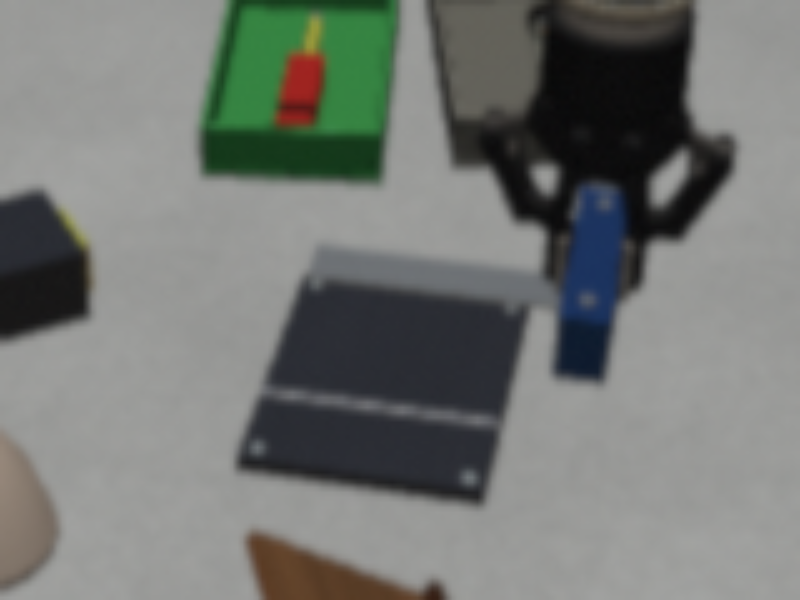

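The side view shows the square held level over the panel's near side, blade parallel with the line (blade crop (430,270), stock (590,270)). Level the small tilt and descend.

>>> play_rows --moves '[[[0.02, 0, 0.02, 0, 0.05, 0.15, 10], [0.02, 0, 0.02, 0, 0.05, 0.2, 10], [0, 0, 0, 0, 0.04, 0.2, 10], [0, 0, 0, 0, 0, 0.15, 10], [0, 0, 0, 0, 0, 0, 10]]]'

```text
time: 12.17
tool_pos: [0.4335, 0.0549, 0.0404]
tcp_rot: [-2.408, -2.011, 0.009]
wrist_force: [-1.2, -0.1, -4.9]
width: 0.311
grip_force: 91.0
```

>>> play_rows --moves '[[[0, 0, 0, 0, 0, 0, 10], [0, 0, 0, 0, 0, 0, 10]]]'

```text
time: 12.33
tool_pos: [0.4371, 0.0552, 0.044]
tcp_rot: [2.411, 2.014, -0.001]
wrist_force: [0.8, -0.7, -4.1]
width: 0.305
grip_force: 91.0
```

```bash
python3 p.py .4359 .055 .022 -10.2 0 .03; python3 sq.py
```

```text
t 12.33 pos [0.4371 0.0552 0.044 ] err mm [ -1.2  -0.2 -22. ] rot [-0.     0.    -0.001] F [ 0.8 -0.7 -4.1] w 0.305 g 91.0 rows 1
[-0.  0. -0.] [-0.   -0.01  0.22]
TCP in panel [-0.0979  0.0304  0.044 ] heading err deg -0.07 tool z [-0. -0. -1.]Traceback (most recent call last):
  File "sq.py", line 9, in <module>
    b=near&(S>150)&(h>100)&(h<125);P=L[b];print(n,"blue",b.sum(),"2/98% x,y,z",np.percentile(P,[2,98],axis=0).round(4).T.tolist())
                                                                               ~~~~~~~~~~~~~^^^^^^^^^^^^^^^^^
    return _quantile_unchecked(
        a, q, axis, out, overwrite_input, method, keepdims, weights)
    return _ureduce(a,
                    func=_quantile_ureduce_func,
    ...<5 lines>...
                    overwrite_input=overwrite_input,
                    method=method)
    r = func(a, **kwargs)
    result = _quantile(arr,
                       quantiles=q,
    ...<2 lines>...
                       out=out,
                       weights=wgt)
    slices_having_nans = np.isnan(arr[-1, ...])
                                  ~~~^^^^^^^^^
IndexError: index -1 is out of bounds for axis 0 with size 0
```

>>> play_rows --moves '[[[0, 0, 0, 0, 0, 0.1, 10], [0, 0, 0, 0, 0, 0.1, 10], [0, 0, 0, 0, 0, 0, 10], [0, 0, 0, 0, 0, 0, 10], [0, 0, 0, 0, 0, 0, 10]]]'

```text
time: 12.8
tool_pos: [0.4361, 0.0549, 0.0226]
tcp_rot: [-2.41, -2.012, 0.004]
wrist_force: [0.0, -0.6, -4.7]
width: 0.307
grip_force: 91.0
```

>>> play_rows --moves '[[[0, 0, 0, 0, 0, 0.02, 10], [0, 0, 0, 0, 0, 0, 10], [0, 0, 0, 0, 0, 0, 10]]]'

```text
time: 13.05
tool_pos: [0.4365, 0.055, 0.021]
tcp_rot: [-2.411, -2.012, 0.003]
wrist_force: [0.7, -0.0, -4.8]
width: 0.309
grip_force: 91.1
```

>>> play_rows --moves '[[[0, 0, 0, 0, 0, 0.02, 10], [0, 0, 0, 0, 0, 0, 10], [0, 0, 0, 0, 0, 0, 10]]]'

```text
time: 13.3
tool_pos: [0.4369, 0.0549, 0.0199]
tcp_rot: [-2.411, -2.013, 0.003]
wrist_force: [-3.6, -1.0, 5.2]
width: 0.307
grip_force: 92.4
```

>>> play_rows --moves '[[[0, 0, 0, 0, 0, -0.01, 10], [0, 0, 0, 0, 0.04, 0, 10], [0, 0, 0, 0, 0.04, 0, 10], [0, 0, 0, 0, 0, 0, 10], [0, 0, 0, 0, 0, 0, 10]]]'

```text
time: 13.72
tool_pos: [0.4449, 0.0535, 0.02]
tcp_rot: [-2.411, -2.013, 0.002]
wrist_force: [-0.4, -0.1, -0.6]
width: 0.304
grip_force: 91.6
```

>>> play_rows --moves '[[[0, 0, 0, 0, 0.02, 0, 10], [0, 0, 0, 0, 0, 0, 10], [0, 0, 0, 0, 0, 0, 10]]]'

```text
time: 13.97
tool_pos: [0.4453, 0.0534, 0.02]
tcp_rot: [-2.41, -2.011, 0.005]
wrist_force: [-5.3, 1.5, 5.1]
width: 0.306
grip_force: 92.6
```

>>> play_rows --moves '[[[0, 0, 0, 0, 0.02, 0, 10], [0, 0, 0, 0, 0, 0, 10], [0, 0, 0, 0, 0, 0, 10]]]'

```text
time: 14.22
tool_pos: [0.4473, 0.053, 0.02]
tcp_rot: [-2.41, -2.011, 0.005]
wrist_force: [-5.2, 1.0, 5.4]
width: 0.312
grip_force: 92.6
```

```bash
sed -i 's/P=L\[b\];print(n,"blue"/P=L[b]\n    if b.sum()>5:print(n,"blue"/' sq.py; python3 sq.py; python3 p.py .4506 .0523 .0195 -10.2 0 .03; python3 -c "
from h import *
print(bot.read_state()['torque'])
save(dict(np.load('side2.npz')),'s6',(310,170,430,260),6)"
```

```text
TCP in panel [-0.0874  0.0301  0.02  ] heading err deg -0.09 tool z [-0.004  0.    -1.   ]
top steel 444 x max 0.0986 (x,ymid,w,z) [(-0.04, np.float64(0.026), np.float64(0.032), np.float64(0.0122)), (0.0, np.float64(0.0268), np.float64(0.033), np.float64(0.0115)), (0.04, np.float64(0.0267), np.float64(0.034), np.float64(0.0115)), (0.08, np.float64(0.0299), np.float64(0.06), np.float64(0.0007))]
side blue 269 2/98% x,y,z [[-0.1016, -0.0758], [-0.0141, 0.0915], [0.0119, 0.0612]]
side steel 504 x max 0.0983 (x,ymid,w,z) [(-0.04, np.float64(0.024), np.float64(0.044), np.float64(0.0108)), (0.0, np.float64(0.0242), np.float64(0.046), np.float64(0.0109)), (0.04, np.float64(0.0246), np.float64(0.048), np.float64(0.0107)), (0.08, np.float64(0.03), np.float64(0.06), np.float64(0.0001))]
t 14.32 pos [0.4473 0.053  0.02  ] err mm [ 3.3 -0.7 -0.5] rot [-0.004  0.001 -0.002] F [-5.7  0.4  5.1] w 0.304 g 92.6 rows 1
[-0.01  0.   -0.  ] [-0.    0.03  0.  ]
[0.50583749 0.90219745 0.06582689]
```

View pics/s6.png

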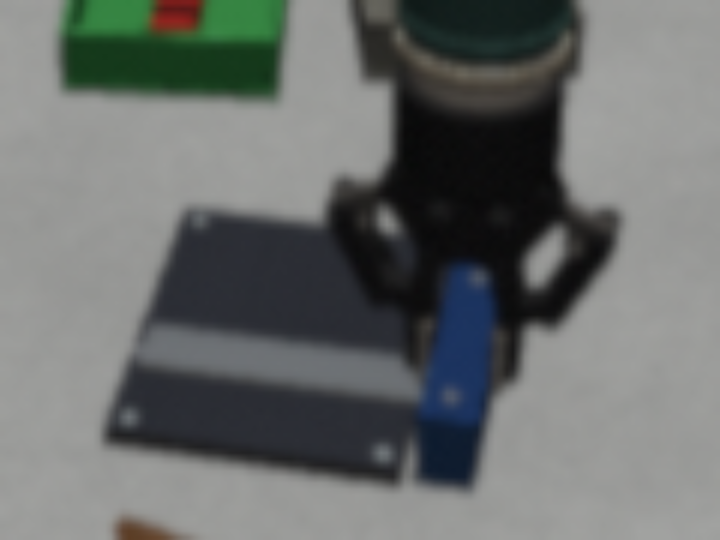

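The blade covers the white line (crop (280,360)); a gap of about 4–5 mm remains between stock and panel edge (crop (410,460)). Pushing on in small steps.

>>> play_rows --moves '[[[0, 0, 0, 0, 0.02, 0, 10], [0, 0, 0, 0, 0, 0, 10], [0, 0, 0, 0, 0, 0, 10]]]'

```text
time: 14.57
tool_pos: [0.4493, 0.0527, 0.02]
tcp_rot: [-2.41, -2.011, 0.005]
wrist_force: [-6.3, 1.5, 4.6]
width: 0.303
grip_force: 92.6
```

>>> play_rows --moves '[[[0, 0, 0, 0, 0.01, 0, 10], [0, 0, 0, 0, 0, 0, 10], [0, 0, 0, 0, 0, 0, 10]]]'

```text
time: 14.82
tool_pos: [0.4497, 0.0526, 0.02]
tcp_rot: [-2.409, -2.011, 0.007]
wrist_force: [-7.8, 1.2, 8.9]
width: 0.31
grip_force: 93.0
```

>>> play_rows --moves '[[[0, 0, 0, 0, 0.01, 0, 10], [0, 0, 0, 0, 0, 0, 10], [0, 0, 0, 0, 0, 0, 10]]]'

```text
time: 15.07
tool_pos: [0.4509, 0.0523, 0.02]
tcp_rot: [-2.409, -2.011, 0.006]
wrist_force: [-6.2, 1.1, 5.8]
width: 0.307
grip_force: 92.8
```

>>> play_rows --moves '[[[0, 0, 0, 0, 0.01, 0, 10], [0, 0, 0, 0, 0, 0, 10], [0, 0, 0, 0, 0, 0, 10]]]'

```text
time: 15.32
tool_pos: [0.4518, 0.0522, 0.02]
tcp_rot: [-2.409, -2.011, 0.006]
wrist_force: [-7.8, 1.3, 6.7]
width: 0.302
grip_force: 92.8
```

>>> play_rows --moves '[[[0, 0, 0, 0, 0.01, 0, 10], [0, 0, 0, 0, 0, 0, 10], [0, 0, 0, 0, 0, 0, 10]]]'

```text
time: 15.57
tool_pos: [0.4525, 0.052, 0.02]
tcp_rot: [-2.409, -2.011, 0.007]
wrist_force: [-8.5, 2.2, 8.0]
width: 0.31
grip_force: 93.0
```

>>> play_rows --moves '[[[0, 0, 0, 0, 0.01, 0, 10], [0, 0, 0, 0, 0, 0, 10], [0, 0, 0, 0, 0, 0, 10]]]'

```text
time: 15.82
tool_pos: [0.4525, 0.0521, 0.02]
tcp_rot: [-2.408, -2.01, 0.009]
wrist_force: [-10.8, 1.7, 11.2]
width: 0.306
grip_force: 93.5
```

>>> play_rows --moves '[[[0, 0, 0, 0, 0.01, 0, 10], [0, 0, 0, 0, 0, 0, 10], [0, 0, 0, 0, 0, 0, 10]]]'

```text
time: 16.07
tool_pos: [0.4525, 0.052, 0.02]
tcp_rot: [-2.407, -2.009, 0.011]
wrist_force: [-15.5, 2.8, 15.6]
width: 0.309
grip_force: 94.0
```

```bash
python3 sq.py; python3 -c "
from h import *
print(bot.read_state()['torque'])"
```

```text
TCP in panel [-0.0821  0.0301  0.02  ] heading err deg -0.1 tool z [-0.01   0.001 -1.   ]
top steel 415 x max 0.0981 (x,ymid,w,z) [(-0.04, np.float64(0.0151), np.float64(0.01), np.float64(0.0118)), (0.0, np.float64(0.0268), np.float64(0.033), np.float64(0.012)), (0.04, np.float64(0.0266), np.float64(0.034), np.float64(0.0122)), (0.08, np.float64(0.0298), np.float64(0.06), np.float64(0.0017))]
side blue 269 2/98% x,y,z [[-0.0965, -0.071], [-0.015, 0.0918], [0.0114, 0.0711]]
side steel 491 x max 0.0974 (x,ymid,w,z) [(-0.04, np.float64(0.0251), np.float64(0.047), np.float64(0.0108)), (0.0, np.float64(0.0233), np.float64(0.044), np.float64(0.0103)), (0.04, np.float64(0.0247), np.float64(0.043), np.float64(0.0102)), (0.08, np.float64(0.0302), np.float64(0.059), np.float64(0.0007))]
[0.7455603  1.89304508 0.12055017]
```

>>> play_rows --moves '[[[0, 0, 0, 0, -0.01, 0, 10], [0, 0, 0, 0, 0, 0, 10], [0, 0, 0, 0, 0, 0, 10], [0, 0, 0, 0, 0, 0, 30], [0, 0, 0, 0, 0, 0, 34]]]' --newtons 30

```text
time: 16.58
tool_pos: [0.4554, 0.0516, 0.0199]
tcp_rot: [-2.411, -2.013, 0.002]
wrist_force: [0.5, -0.3, -0.0]
width: 0.398
grip_force: 0.2
```

>>> play_rows --moves '[[[0, 0, 0, 0, 0, 0, 40], [0, 0, 0, 0, 0, 0, 46], [0, 0, 0, 0, 0, 0, 52], [0, 0, 0, 0, 0, 0, 52], [0, 0, 0, 0, 0, 0, 52]]]'

```text
time: 17.0
tool_pos: [0.4554, 0.0515, 0.0199]
tcp_rot: [-2.411, -2.013, 0.003]
wrist_force: [0.0, -0.0, 0.4]
width: 0.612
grip_force: 0.0
```

>>> play_rows --moves '[[[0, 0, 0, 0, 0, -0.05, 52], [0, 0, 0, 0, 0, -0.1, 52], [0, 0, 0, 0, 0, -0.2, 52], [0, 0, 0, 0, 0, -0.3, 52], [0, 0, 0, 0, 0, -0.3, 52]]]'

```text
time: 17.42
tool_pos: [0.4544, 0.0515, 0.116]
tcp_rot: [-2.41, -2.012, 0.005]
wrist_force: [0.3, -0.8, -1.0]
width: 0.608
grip_force: 0.0
```

>>> play_rows --moves '[[[0, 0, 0, 0.3, 0, -0.2, 52], [0, 0, 0, 0.4, 0, 0, 52], [0, 0, 0, 0.4, 0, 0, 52], [0, 0, 0, 0.4, 0, 0, 52], [0, 0, 0, 0.3, 0, 0, 52]]]'

```text
time: 17.83
tool_pos: [0.4883, 0.2317, 0.1366]
tcp_rot: [-2.41, -2.013, -0.002]
wrist_force: [-0.2, -1.4, -0.1]
width: 0.607
grip_force: 0.0
```

```bash
python3 sq.py; python3 - <<'E'
from h import *
a=dict(np.load("top2.npz"));b=dict(np.load("side2.npz"))
f=lambda c,x0,y0,x1,y1:cv2.resize(c["image"][y0:y1,x0:x1,::-1],(400,400),interpolation=cv2.INTER_CUBIC)
cv2.imwrite("pics/f.png",np.hstack([f(a,275,180,365,270),f(b,310,180,400,270)]))
E
```

```text
TCP in panel [-0.0787  0.2132  0.1366] heading err deg -0.06 tool z [ 0.     0.001 -1.   ]
top blue 274 2/98% x,y,z [[-0.0957, -0.0716], [-0.0284, 0.0819], [0.0257, 0.0477]]
side blue 129 2/98% x,y,z [[-0.0936, -0.0711], [-0.0126, 0.0926], [0.0102, 0.0437]]
```

View pics/f.png

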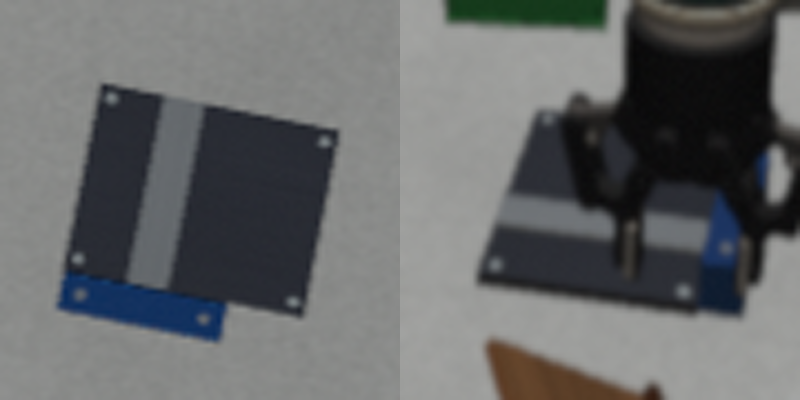

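The stock is flush along the panel's near edge (left crop, seam from (65,275) to (225,305)) and the blade hides the line. One numeric check of the gap and the blade.

```bash
python3 - <<'E'
from h import *
c=dict(np.load("top2.npz"));W=cloud(c);hsv=cv2.cvtColor(c["image"],cv2.COLOR_RGB2HSV).astype(int);h,S,v=hsv[...,0],hsv[...,1],hsv[...,2]
a=np.radians(-10.2);E=np.array([[np.cos(a),-np.sin(a)],[np.sin(a),np.cos(a)]]);L=(W[...,:2]-[.528,.0079])@E;Z=W[...,2]
n=(abs(L[...,0])<.12)&(abs(L[...,1])<.12)
b=n&(S>150)&(h>100)&(h<125)&(Z>.03);P=L[b]
for k,m in(("blue",b),("dark",n&(v<75)&(Z<.03)&(S<130))): print(k,m.sum(),cv2.minAreaRect((L[m]*1000).astype(np.float32)),np.median(Z[m]))
t=n&(S<100)&(v>85)&(abs(L[...,1]-.03)<.024)&(abs(L[...,0])<.06);Q=L[t]
print("blade",t.sum(),cv2.minAreaRect((Q*1000).astype(np.float32)),np.polyfit(Q[:,0],Q[:,1],1),np.median(Z[t]))
print(bot.read_state()["wrist_force"],bot.read_state()["time"])
E
```

```text
blue 267 ((-83.80119323730469, 26.978734970092773), (24.677759170532227, 115.73906707763672), 0.04102705419063568) 0.04172922397230565
dark 1848 ((-1.4535140991210938, -0.300689697265625), (139.30271911621094, 176.715576171875), 0.14616401493549347) 0.009739959785397306
blade 340 ((-0.20865249633789062, 26.723682403564453), (119.44039916992188, 29.526634216308594), 0.2573181092739105) [0.00603202 0.02677431] 0.012545464986831286
[ 0.01846268 -0.09229583  0.28965932] 17.9333
```

```bash
python3 -c "
from workcell import bot
print(bot.finish_job())"
```

```text
the job is handed in; nothing more can be done
None
```

I handed the job in, and the hand-in call gave no verdict. By my measurements, the screwdriver lies flat in the green tray, and the T-square is flat on the bench with its stock flush against the panel's near edge and its blade covering the white line, about 3 mm off centre.

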